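# Open the push-and-turn jug and park its cap in the parts tray

## Robot

A 6-joint arm with a two-finger parallel gripper is mounted at the origin on the work surface. World frame = base frame: x ahead of the robot, y to its left, z up, the work surface at z = 0. Lengths are in m, angles in rad, forces in N, time in s.
With the tool pointing down it reaches from about 0.35 to 0.975 m from the base axis. Payload 4.9 kg.
Tool frame: the origin (TCP) lies midway between the tips of the shut fingers; the grasp point (between the pads) lies 19 mm behind it; x points along the fingers, z is the direction in which the jaws open and shut, and the axes are right-handed (so a half turn about x gives the same grasp; the last joint's range is limited). The gripper opens to 85 mm and grips with 20 to 120 N. Pads are 22 mm wide; open, the fingers measure 114 mm over their backs; the gripper's body (76 mm by 85 mm) begins 54 mm behind the grasp point. The pads swing forward as they close: fully open they stand 13 mm farther back than shut.
Start: joints at [1.135, 0.053, 1.613, -0, 1.476, -0.119], TCP at [0.195, 0.594, 0.231] pointing down, gripper open.
Joint ranges: [-3.01, 3.01], [-1.01, 2.22], [0.06, 2.58], [-1.02, 4.17], [0.09, 2.62], [-3.14, 3.14]. Speed limits (rad/s): [2.57, 2.57, 3.14, 3.14, 3.14, 3.14].

## Interface

Orientations are given as a unit quaternion [w, x, y, z].
In Python, from plant import state, cams, workorder, nets gives the robot as it stands.
- The arm moves only by the tool play_rows, never from a script. Its argument "motion" is a list of rows, each a list of 3 entries, a list of its own where there are three numbers: the closure, from -1 (fully open) to 1 (shut), then the shift along the world's x, y, z in m, then the turn about the world's z in rad. A call has 1 to 5 rows; each row is the pose to reach, as a shift and turn from the pose commanded when the call began; what a row does not reach only later rows make up. A row lasts 1/10 s, in which the tool goes at most 50 mm and 8.59 degrees, less where a joint would pass 70% of its speed; a pose out of reach is approached as far as the arm can. A call with a gripper value outside its range is refused whole. The fingers move at their own pace and stop on an object; the grip force is fixed at half the most. Time passes only in rows, so rows that repeat a pose let the fingers close. It gives the time, the measured TCP pose, the force and the opening at its end, in the units of the state.
- state(): the state, without advancing time (a new reading comes with each control period).
- cams.grab_frame(name): name is "scene" or "top" or "wrist"; returns (picture, depth): 384x512x3 uint8, red, green, blue; 384x512 float32, m along the optical axis (not along the pixel's ray), 0 where there is no reading.
- cams.camera_info(name): a dict with "K" (3x3 intrinsics, pixels), "rvec" (rotation vector, rad) and "tvec" (3), from world to camera coordinates, as OpenCV has them. Camera axes: x right, y down, z forward; pixel columns grow to the right and rows downward; lengths in m; the calibration is good to about 2 mm. A picture is of the moment at which its call begins: read the wrist's pose just before it. camera_info takes no time and is no camera call; for the wrist camera it gives the pose at the moment of the call.
- workorder.job_done(): hands the job in, once; it reports no verdict.
Trained networks look in the newest picture that a camera, given by its name, has taken for a name from the list of things; names that differ only in an ending like _2 or _b are one class to them, and where a whole thing is asked for, a point or a joint stands for the part that bears it (a point fixed in the world has none). Each returns a list of dicts, best first, with "score" (0 to 1); they miss things now and then, are a little off and sometimes report something else, mostly with a low value. They report only what shows in the picture. A call takes as long as a camera call. They do not tell look-alikes from the thing itself.
- nets.recognise(camera, target): "at" ([x, y, z] in m, in world coordinates, good to about 4 mm: the middle of the surface that is visible of it).
- nets.landmark_of(camera, target): "at" ([x, y, z] in m, in world coordinates, good to about 4 mm: a listed point, or the origin of a listed thing).
The state is a dict: "time": time; "joint_pos": joint angles; "joint_vel": joint speeds; "joint_efforts": joint torques, N m; "tool_pos": TCP position; "tool_rot": TCP orientation; "contact_force": force on the tool from outside, world axes, zero at the start; "ft_torque": the same for the moment, N m; "gripper_width": opening from 0.0 (shut) to 1.0 (fully open).
Only numpy, scipy, OpenCV 4.12 (cv2) and the standard library are available. Lean on these libraries where they do the work, as an engineer would, in place of code of your own. Each camera call takes 0.05 s, during which the arm holds its last target.

## Task

Open the degreaser jug so the pump parts can be washed: push its child-resistant cap down firmly, but not so hard that the thin neck buckles, turn it anticlockwise until it is free and lift it off. Set the cap down gently, flat and top side up, on the floor of the steel parts tray beside the impeller and let go; leave the jug standing where it is and everything else untouched.

Things in the scene. Friction and masses are not known exactly. Their poses are not given: they have to be found in the camera images.
- jug: Round pale plastic jug of degreaser, loose, about half full (1.8 to 2.2 kg), 124 mm across. Origin: centre of its foot, z up. Straight side up to 100 mm, conical shoulder up to 165 mm, then the 34 mm neck with its rim at 200 mm. A loop handle stands over the shoulder on its +x side, nowhere higher than 166 mm. It can slide or tip.
- neck_rim (a point): Centre of the rim of the jug's neck, 200 mm above its foot, z up. Three lugs on the neck hold the cap's core: it must turn 50 degrees anticlockwise (seen from above) to clear them, meets firm stops at 80, and anywhere between lifts straight off. Pushing down on the cap with more than 35 N buckles the thin neck.
- cap: Black ribbed child-resistant cap, 58 mm across, 34 mm high, 75 g, upright on the neck. Origin: on its axis at its underside (181 mm above the jug's foot when closed), z up. Two pieces: the outer shell you grip, and an inner core locked on the neck, whose pose this is. Unpressed, the shell idles round the core without turning it. Lifted off, the two stay together and the cap stands flat on the shell's rim.
- cap_top (a point): Centre of the cap's flat top, unpressed, z up (fixed to the core). Pressed, the shell sinks against a spring, 8 N at first and 14 N at its full 4.3 mm, and teeth hook it to the core. The teeth's position is not reported: they mostly meet tip to tip after 1.5 mm, and drop in only as the pressed shell is turned, within 45 degrees. Let up, the shell unhooks and the core stays where it was turned to.
- tray: Fixed shallow steel parts tray, 170 mm (its x) by 220 mm (its y), walls 18 mm high and 3 mm thick, floor 3 mm above the table; its origin is the centre of its underside. The end towards its +y is empty.
- table: White folding-table top that everything stands on; its upper face is at height 0.
- impeller: cast grey pump impeller, 64 mm across and 26 mm high, lying in one end of the tray (its -y end); origin at the centre of its underside. Leave it alone.
- grease_tin: short round steel tin, 63 mm across and 44 mm high, standing between the jug and the tray; origin at the centre of its foot. Leave it alone.
- oil_bottle: slim round grey bottle with a narrow neck, 58 mm across and 150 mm high, no handle, beyond the jug and tray; origin at the centre of its foot. Leave it alone.
- wrench: steel spanner 190 mm long lying on the table on the robot's side of the work; origin under its middle. Leave it alone.
- brush: flat brush 190 mm long lying on the table beyond the work; origin under its middle. Leave it alone.
- tape: roll of grey tape lying flat, 84 mm across, 24 mm high, beyond the grease tin; origin at the centre of its underside. Leave it alone.
- carton: small cardboard carton 75 x 55 x 45 mm at the left side; origin at the centre of its underside. Leave it alone.
- screwdriver: black-handled screwdriver 200 mm long lying at the right side; origin under its middle. Leave it alone.
There are look-alikes about, which are no part of the job. Leave any blue or pink look-alike of the jug alone.

How it is judged:
On the way:
1. the cap is lifted clear of the jug's neck while the jug stands (z of cap in the frame of jug above 0.21 m and height (world z) of jug below 0.01 m and angle between jug's own z axis and vertical below 0.1 rad), for 0.2 s.
At the end, for the whole second after the job is handed in: The cap stands top side up (within 0.1 rad), at rest and released on the tray's floor, its axis within 55 mm (tray x) and 80 mm (tray y) of the tray's middle, its underside at most 10 mm above the tray's; the jug stands upright within 30 mm of its start (z of cap in the frame of tray between -0.002 and 0.01 m and x of cap in the frame of tray between -0.055 and 0.055 m and y of cap in the frame of tray between -0.08 and 0.08 m and angle between cap's own z axis and vertical below 0.1 rad and linear speed of cap below 0.02 m/s and contact force between the fingers and cap below 0.05 N and angle between jug's own z axis and vertical below 0.05 rad and height (world z) of jug below 0.005 m and distance of jug from where it was at the start of the episode below 0.03 m); the robot touches nothing.
It fails at once if jug pressed on the table with over 60 N, its own weight (18 to 22 N) included: the thin neck buckles (contact force between jug and table above 60 N).
It fails at once if jug tipped by more than 0.2 rad or lifted off the table by more than 15 mm (angle between jug's own z axis and vertical above 0.2 rad or height (world z) of jug above 0.015 m).
It fails at once if cap dropped (falling free at over 0.5 m/s) (height (world z) of cap below 0.12 m and linear speed of cap above 0.5 m/s and contact force between the fingers and cap below 0.01 N).
It fails at once if one of the other things shifted by more than 25 mm (distance of any of impeller, grease_tin, oil_bottle, wrench, brush, tape, carton, screwdriver from where it was at the start of the episode above 0.025 m).
It also fails if it takes over 64 s, if anything falls off the work surface, if the arm or the gripper's body presses on something with over 40 N, if the wrist force passes 120 N, or if a joint passes its speed limit or range.

## Working session

There is one attempt and no reset: what is moved stays moved. The work goes in short steps, Python scripts to look and compute and a tool call to move; the robot and the scene stay as the last step left them, time stands still between calls to the robot, and variables do not carry over. Pictures are saved under pics/ and viewed, and the job is handed in when it is done.

Besides the shell and the picture viewer there is one more tool, called after ">>>" by a JSON object that holds its "method" and its "body", one argument or row to a line. play_rows: Moves the arm, as the interface text tells. Its arguments: {"type":"object","properties":{"motion":{"type":"array","items":{"type":"array"}}},"required":["motion"]}

```bash
ls; mkdir -p pics
cat > h.py <<'E'
import numpy as np,cv2
from plant import state,cams,workorder,nets
def save(n,img,box=None,s=1):
    if box: img=img[box[1]:box[3],box[0]:box[2]]
    img=cv2.resize(img,None,fx=s,fy=s,interpolation=cv2.INTER_CUBIC)
    cv2.imwrite('pics/'+n,img[:,:,::-1])
def proj(c,p):
    i=cams.camera_info(c)
    q,_=cv2.projectPoints(np.array(p,float).reshape(-1,3),np.array(i['rvec'],float),np.array(i['tvec'],float),np.array(i['K'],float),None)
    return q.reshape(-1,2)
def cloud(c,d):
    i=cams.camera_info(c);K=np.array(i['K']);R,_=cv2.Rodrigues(np.array(i['rvec'],float));t=np.array(i['tvec'],float).ravel()
    v,u=np.mgrid[:d.shape[0],:d.shape[1]]
    P=np.stack([(u-K[0,2])/K[0,0]*d,(v-K[1,2])/K[1,1]*d,d],-1)
    return (P-t)@R
E
python3 - <<'E'
from h import *
print(state())
for c in ['top','scene']:
    im,d=cams.grab_frame(c); save(c+'0.png',im,s=1.5)
    np.savez('/tmp/'+c,im=im,d=d)
    for t in ['jug','cap','cap_top','neck_rim','tray','impeller','grease_tin','oil_bottle']:
        for r in nets.landmark_of(c,t): print(c,t,np.round(r['at'],3),round(r['score'],2),proj(c,r['at']).round()[0])
E
```

```text
pics
{'time': 0.0, 'joint_pos': array([ 1.13502210e+00,  5.33885716e-02,  1.61432224e+00,  2.81920258e-06,
        1.47599354e+00, -1.19002770e-01]), 'joint_vel': array([-3.17447279e-05, -6.56483762e-04, -6.57548215e-04, -3.46550517e-04,
        1.31223115e-04, -1.75409739e-03]), 'joint_efforts': array([ 1.40705743e-03, -3.93662953e+01, -3.70184541e+01,  6.01147599e-05,
        6.71793692e-03, -4.65264733e-06]), 'tool_pos': array([0.19441883, 0.59332517, 0.23002649]), 'tool_rot': array([ 0.5719507 , -0.41524142,  0.5732563 ,  0.4145168 ]), 'contact_force': array([-0.41889738,  0.51056528,  1.25735698]), 'ft_torque': array([-0.00546296,  0.01218151, -0.03055832]), 'gripper_width': 1.0021205630302075}
top jug [ 0.341  0.296 -0.   ] 0.97 [177. 261.]
top jug [ 0.665  0.45  -0.003] 0.86 [142. 179.]
top jug [0.73 0.27 0.  ] 0.8 [188. 164.]
top jug [ 0.542  0.205 -0.003] 0.58 [202. 210.]
top jug [ 0.594 -0.307  0.007] 0.31 [332. 199.]
top cap_top [0.544 0.209 0.215] 0.63 [194. 200.]
top neck_rim [0.539 0.209 0.194] 0.75 [195. 203.]
top neck_rim [0.732 0.273 0.2  ] 0.67 [179. 149.]
top neck_
[... 423 characters left out ...]
0.001] 0.75 [327. 156.]
scene jug [0.336 0.297 0.003] 0.63 [240. 146.]
scene cap [0.543 0.212 0.179] 0.61 [275. 144.]
scene cap_top [0.541 0.208 0.216] 0.48 [274. 136.]
scene neck_rim [0.335 0.3   0.199] 0.72 [240. 106.]
scene neck_rim [0.734 0.27  0.2  ] 0.62 [332. 151.]
scene neck_rim [0.668 0.449 0.2  ] 0.61 [337. 117.]
scene neck_rim [0.543 0.211 0.199] 0.6 [275. 140.]
scene tray [ 0.572 -0.247 -0.   ] 0.77 [205. 269.]
scene impeller [0.544 0.205 0.217] 0.73 [275. 137.]
scene grease_tin [0.544 0.006 0.001] 0.73 [242. 214.]
scene grease_tin [ 0.756 -0.146 -0.001] 0.66 [271. 274.]
scene grease_tin [0.54  0.205 0.217] 0.64 [274. 136.]
scene oil_bottle [ 0.757  0.114 -0.   ] 0.63 [309. 221.]
```

View pics/top0.png

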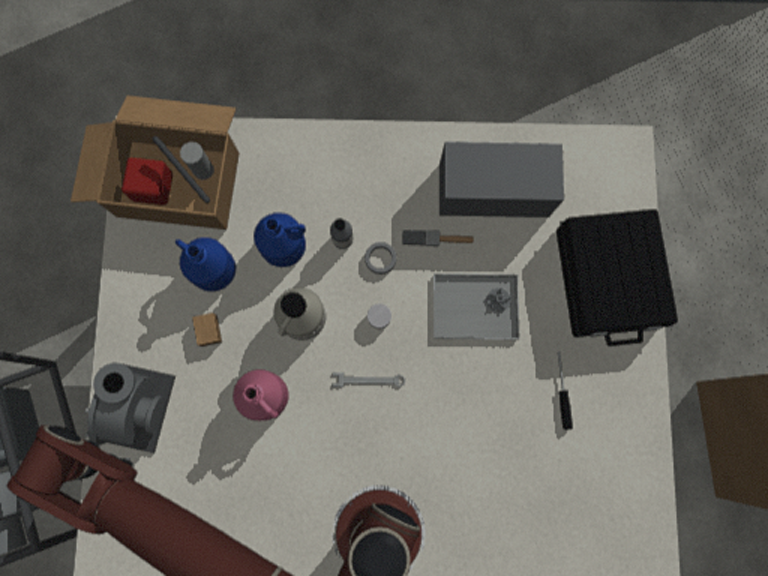

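View pics/scene0.png

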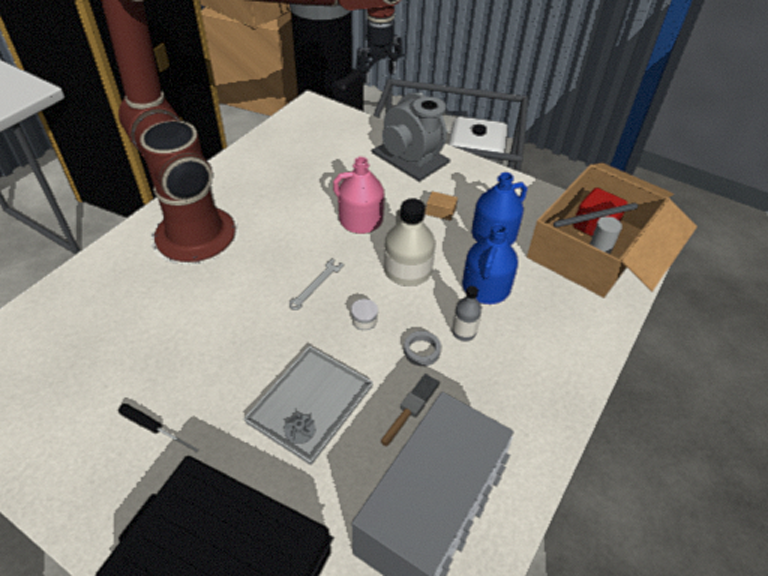

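Run:
```python
from h import *
z=np.load('/tmp/top.npz');save('crop_top.png',z['im'],(110,110,360,290),3)
z=np.load('/tmp/scene.npz');save('crop_scene.png',z['im'],(180,80,400,260),3.3)
for c in ['top','scene']:
    z=np.load('/tmp/%s.npz'%c);P=cloud(c,z['d'])
    m=(np.hypot(P[...,0]-.542,P[...,1]-.207)<.06)&(P[...,2]>.2)&(P[...,2]<.24)
    Q=P[m];print(c,len(Q),np.median(Q,0).round(4),Q.min(0).round(3),Q.max(0).round(3))
    m=(abs(P[...,0]-.573)<.15)&(abs(P[...,1]+.247)<.17)&(P[...,2]>.010)&(P[...,2]<.06)
    Q=P[m]; print(Q.min(0).round(3),Q.max(0).round(3), cv2.minAreaRect((Q[:,:2]*1000).astype(np.float32)))
```

```text
top 220 [0.5379 0.2069 0.2146] [0.51  0.179 0.203] [0.568 0.235 0.224]
[ 0.423 -0.414  0.01 ] [ 0.721 -0.078  0.036] ((572.081298828125, -246.11285400390625), (296.8365783691406, 335.6078796386719), 0.060170698910951614)
scene 183 [0.5465 0.2034 0.2121] [0.518 0.179 0.2  ] [0.574 0.237 0.219]
[ 0.489 -0.357  0.01 ] [ 0.666 -0.13   0.031] ((577.7557373046875, -243.22195434570312), (175.79010009765625, 226.90835571289062), 0.2858174741268158)
```

View crops.

View pics/crop_top.png

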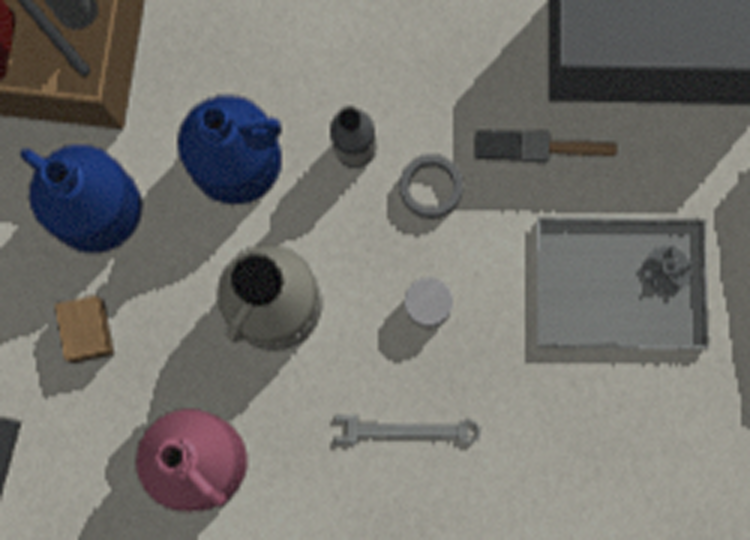

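View pics/crop_scene.png

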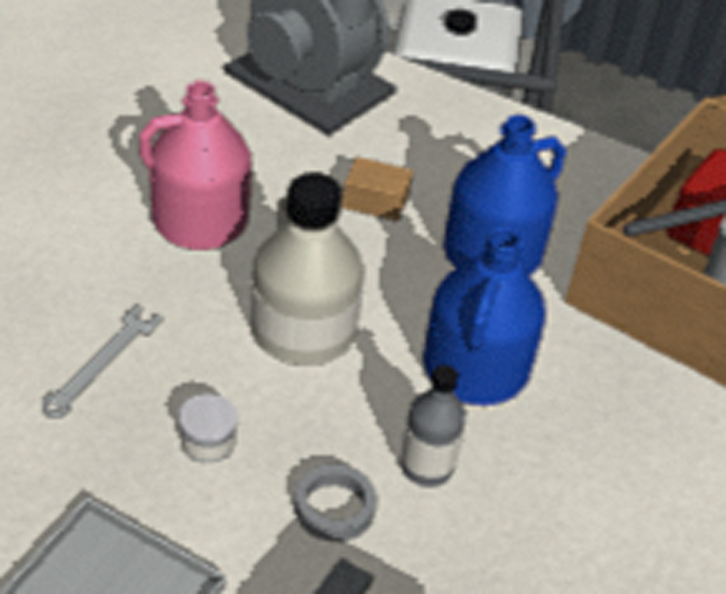

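Run:
```python
from h import *
from scipy.spatial.transform import Rotation as R
q=state()['tool_rot'];m=R.from_quat(np.roll(q,-1)).as_matrix();print(m.round(3))
print(np.degrees(np.arctan2(m[1,2],m[0,2])))
```

```text
[[-0.    -0.95   0.311]
 [ 0.     0.311  0.95 ]
 [-1.     0.     0.   ]]
71.85062665019053
```

The candidates are pale (200,208), blue (139,176) and (186,160), and pink (173,264) in the top image. The crops confirm that only the pale jug at (0.54, 0.21) has the wide black cap, so it is the target.

>>> {"method": "play_rows", "body": {
  "motion": [
    [-1,[0,0,0.05],-0.14],
    [-1,[0.02,-0.02,0.09],-0.28],
    [-1,[0.05,-0.055,0.1],-0.42],
    [-1,[0.08,-0.09,0.1],-0.56],
    [-1,[0.11,-0.125,0.1],-0.7]
  ]
}}

```text
time: 1.4
tool_pos: [0.3056, 0.4679, 0.3325]
tool_rot: [0.681, -0.191, 0.68, 0.192]
contact_force: [0.6, -0.6, -0.1]
gripper_width: 1.002
```

>>> {"method": "play_rows", "body": {
  "motion": [
    [-1,[0.03,-0.035,0],-0.14],
    [-1,[0.06,-0.07,0],-0.28],
    [-1,[0.09,-0.105,0],-0.42],
    [-1,[0.12,-0.14,0],-0.56],
    [-1,[0.15,-0.17,0],-0.7]
  ]
}}

```text
time: 1.9
tool_pos: [0.4557, 0.2971, 0.3317]
tool_rot: [0.705, 0.054, 0.705, -0.054]
contact_force: [1.0, 0.4, -0.2]
gripper_width: 1.002
```

>>> {"method": "play_rows", "body": {
  "motion": [
    [-1,[0.03,-0.03,0],-0.14],
    [-1,[0.06,-0.06,0],-0.17],
    [-1,[0.086,-0.09,0],-0.17],
    [-1,[0.086,-0.09,0],-0.17],
    [-1,[0.086,-0.09,0],-0.17]
  ]
}}

```text
time: 2.4
tool_pos: [0.5409, 0.2084, 0.3311]
tool_rot: [0.698, 0.112, 0.698, -0.112]
contact_force: [0.0, -0.4, 0.5]
gripper_width: 1.002
```

Run:
```python
from h import *
s=state();print(s['time'],s['tool_pos'],s['joint_pos'].round(3),s['contact_force'])
for c in ['wrist','top','scene']:
    im,d=cams.grab_frame(c); P=cloud(c,d);save(c+'1.png',im,s=1.4)
    for t in ['cap_top','cap','neck_rim','jug']:
        for r in nets.landmark_of(c,t)[:2]: print(c,t,np.round(r['at'],4),round(r['score'],2),proj(c,r['at']).round()[0])
    m=(np.hypot(P[...,0]-.542,P[...,1]-.207)<.05)&(P[...,2]>.208)&(P[...,2]<.224)
    Q=P[m]
    if len(Q)>20: print(c,len(Q),np.median(Q,0).round(4),cv2.minEnclosingCircle((Q[:,:2]*1000).astype(np.float32)),cv2.fitEllipse(cv2.convexHull((Q[:,:2]*1000).astype(np.float32))))
```

```text
2.4 [0.54091728 0.20835464 0.33106537] [ 0.239 -0.094  1.594  0.     1.643  0.557] [ 0.00923152 -0.38476865  0.46435149]
wrist cap_top [0.5392 0.2057 0.2147] 0.76 [255. 191.]
wrist cap [0.5406 0.2067 0.1817] 0.71 [256. 181.]
wrist neck_rim [0.7387 0.2676 0.1942] 0.73 [436.  62.]
wrist neck_rim [0.331  0.2953 0.1979] 0.56 [ 37. 167.]
wrist jug [ 0.5422  0.2077 -0.0006] 0.92 [256. 153.]
wrist jug [ 0.3382  0.3015 -0.0012] 0.77 [127. 138.]
wrist 2446 [0.5426 0.2119 0.2131] ((542.26318359375, 210.2803497314453), 29.187942504882812) ((542.1806640625, 210.63192749023438), (56.72806930541992, 57.9990234375), 71.45650482177734)
top cap_top [0.5409 0.2086 0.2184] 0.5 [194. 201.]
top cap [0.5438 0.2081 0.1828] 0.68 [196. 202.]
top neck_rim [0.3325 0.2999 0.2014] 0.94 [166. 261.]
top neck_rim [0.6644 0.4491 0.2049] 0.79 [128. 166.]
top jug [ 0.6693  0.452  -0.0008] 0.83 [142. 178.]
top jug [ 0.3403  0.2982 -0.0032] 0.81 [177. 261.]
top 83 [0.5304 0.2162 0.2148] ((535.0868530273438, 212.41773986816406), 23.384658813476562) ((532.9713745117188, 215.2333221435547), (30.217514038085938, 49.074642181396484), 87.3207778930664)
scene cap_top [0.545  0.2058 0.2179] 0.68 [275. 137.]
scene cap_top [ 0.5727 -0.247  -0.0023] 0.57 [205. 269.]
scene cap [0.5436 0.2104 0.1802] 0.51 [275. 144.]
scene neck_rim [0.5408 0.2119 0.1991] 0.89 [274. 139.]
scene neck_rim [0.6691 0.4519 0.1992] 0.81 [337. 117.]
scene jug [0.3355 0.2939 0.0038] 0.87 [239. 146.]
scene jug [0.5428 0.2057 0.0015] 0.71 [271. 180.]
scene 147 [0.5443 0.2092 0.2127] ((542.4163208007812, 211.271240234375), 31.049785614013672) ((544.0734252929688, 211.09005737304688), (56.82843780517578, 59.66794204711914), 177.68878173828125)
```

>>> {"method": "play_rows", "body": {
  "motion": [
    [-1,[0.0015,0.001,-0.04],0],
    [-1,[0.0015,0.001,-0.08],0],
    [-1,[0.0015,0.001,-0.11],0],
    [-1,[0.0015,0.001,-0.13],0],
    [-1,[0.0015,0.001,-0.146],0]
  ]
}}

```text
time: 3.65
tool_pos: [0.5415, 0.2096, 0.1833]
tool_rot: [0.698, 0.111, 0.699, -0.112]
contact_force: [0.1, -0.8, -0.0]
gripper_width: 0.999
```

>>> {"method": "play_rows", "body": {
  "motion": [
    [-0.3,[0,0,0],0],
    [-0.2,[0,0,0],0],
    [1,[0,0,0],0],
    [1,[0,0,0],0],
    [1,[0,0,0],0]
  ]
}}

```text
time: 4.15
tool_pos: [0.5427, 0.2102, 0.1867]
tool_rot: [0.699, 0.112, 0.698, -0.111]
contact_force: [-1.4, 0.7, 2.4]
gripper_width: 0.66
```

Run:
```python
from h import *
s=state();print(s['time'],s['tool_pos'],s['contact_force'],s['ft_torque'],s['gripper_width'])
im,d=cams.grab_frame('wrist');save('wrist2.png',im,s=1.4)
im,d=cams.grab_frame('scene');save('scene2.png',im,(180,60,400,240),3.3)
```

```text
4.15 [0.54271609 0.21015113 0.18669706] [-1.39165745  0.74083474  2.35122809] [ 0.03981533  0.31973455 -0.02266606] 0.6603270383336228
```

>>> {"method": "play_rows", "body": {
  "motion": [
    [1,[0,0,0],0],
    [1,[0,0,-0.001],0],
    [1,[0,0,-0.002],0],
    [1,[0,0,-0.002],0],
    [1,[0,0,-0.002],0]
  ]
}}

```text
time: 4.75
tool_pos: [0.5428, 0.2102, 0.1856]
tool_rot: [0.699, 0.112, 0.698, -0.111]
contact_force: [-3.4, -0.4, 8.0]
gripper_width: 0.66
```

View pics/scene2.png

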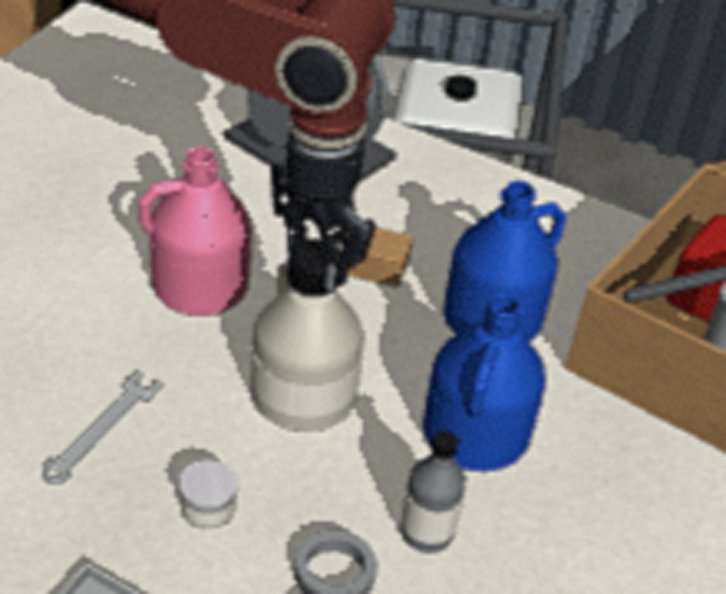

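View pics/wrist2.png

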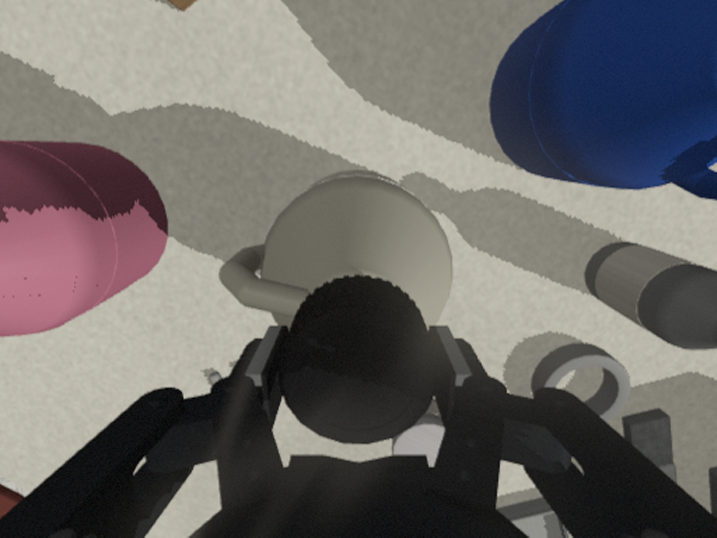

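The scene crop shows the fingers on the black cap at about (315,265), and the wrist view has it centred between the pads at (360,360). I'll press further.

>>> {"method": "play_rows", "body": {
  "motion": [
    [1,[0,0,-0.001],0],
    [1,[0,0,-0.002],0],
    [1,[0,0,-0.002],0]
  ]
}}

```text
time: 5.05
tool_pos: [0.5429, 0.2102, 0.1851]
tool_rot: [0.699, 0.112, 0.698, -0.111]
contact_force: [-7.6, -1.2, 14.7]
gripper_width: 0.665
```

>>> {"method": "play_rows", "body": {
  "motion": [
    [1,[-0.001,0,-0.001],0],
    [1,[-0.001,0,-0.002],0],
    [1,[-0.001,0,-0.002],0.05],
    [1,[-0.001,0,-0.002],0.1]
  ]
}}

```text
time: 5.45
tool_pos: [0.5429, 0.2103, 0.185]
tool_rot: [0.705, 0.076, 0.701, -0.075]
contact_force: [-7.9, -0.8, 19.4]
gripper_width: 0.659
```

>>> {"method": "play_rows", "body": {
  "motion": [
    [1,[-0.001,0,0],0.08],
    [1,[-0.001,0,0],0.16],
    [1,[-0.001,0,0],0.24],
    [1,[-0.001,0,0],0.3]
  ]
}}

```text
time: 5.85
tool_pos: [0.5422, 0.2103, 0.1837]
tool_rot: [0.709, -0.03, 0.704, 0.031]
contact_force: [-3.2, -0.8, 10.9]
gripper_width: 0.659
```

Run:
```python
from h import *
s=state();print(s['time'],s['tool_pos'],s['contact_force'],s['ft_torque'],s['gripper_width'],s['joint_pos'].round(3))
```

```text
5.85 [0.54218564 0.21025359 0.18367485] [-3.19022833 -0.78175653 10.93679859] [-0.03308634  0.49746242 -0.02173702] 0.6586803144020825 [ 0.242 -0.02   1.767 -0.     1.388  0.155]
```

The teeth have dropped in: z sank and the force fell. I'll push to about 18–20 N and turn on.

>>> {"method": "play_rows", "body": {
  "motion": [
    [1,[-0.0005,0,-0.001],0.02],
    [1,[-0.0005,0,-0.002],0.06],
    [1,[-0.0005,0,-0.003],0.1]
  ]
}}

```text
time: 6.15
tool_pos: [0.5422, 0.2103, 0.1821]
tool_rot: [0.707, -0.065, 0.702, 0.066]
contact_force: [-5.2, -1.0, 21.1]
gripper_width: 0.662
```

Run:
```python
from h import *
s=state();print(s['time'],s['tool_pos'],s['contact_force'],s['ft_torque'],s['gripper_width'],s['joint_pos'].round(3))
```

```text
6.15 [0.54219333 0.21027464 0.18208327] [-5.20498182 -1.03360212 21.05942662] [-0.26353387  1.04841669  0.01182404] 0.6620051736251917 [ 2.420e-01 -1.900e-02  1.769e+00 -1.000e-03  1.385e+00  5.700e-02]
```

>>> {"method": "play_rows", "body": {
  "motion": [
    [1,[0,0,0],0.1],
    [1,[0,0,0],0.2],
    [1,[0,0,0],0.3],
    [1,[0,0,0],0.35]
  ]
}}

```text
time: 6.55
tool_pos: [0.5419, 0.2112, 0.1821]
tool_rot: [0.684, -0.187, 0.679, 0.188]
contact_force: [-6.5, 1.8, 17.4]
gripper_width: 0.657
```

Run:
```python
from h import *
s=state();print(s['time'],s['tool_pos'],s['contact_force'],s['ft_torque'],s['gripper_width'],s['joint_pos'].round(3))
im,d=cams.grab_frame('wrist');save('wrist3.png',im,s=1.4)
```

```text
6.55 [0.54185795 0.21115998 0.18214088] [-6.47030394  1.7720739  17.4470777 ] [ 0.26893586  1.10851417 -0.25928157] 0.6574776933721388 [ 0.243 -0.02   1.769  0.002  1.385 -0.294]
```

View pics/wrist3.png

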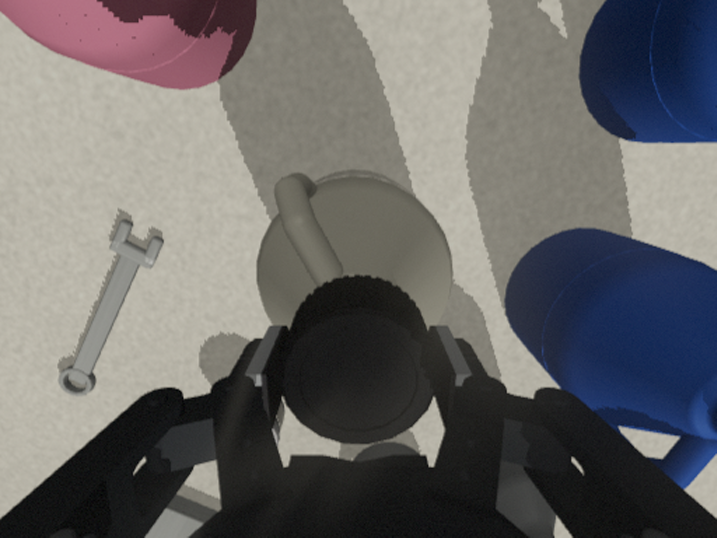

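>>> {"method": "play_rows", "body": {
  "motion": [
    [1,[0,0,-0.0005],0.1],
    [1,[0,0,-0.0005],0.2],
    [1,[0,0,-0.0005],0.3],
    [1,[0,0,-0.0005],0.4]
  ]
}}

```text
time: 7.0
tool_pos: [0.5414, 0.211, 0.1821]
tool_rot: [0.633, -0.32, 0.629, 0.32]
contact_force: [-9.6, 0.4, 21.8]
gripper_width: 0.662
```

Run:
```python
from h import *
s=state();print(s['time'],s['tool_pos'],s['contact_force'],s['ft_torque'],s['gripper_width'],s['joint_pos'].round(3))
```

```text
7.0 [0.54136205 0.21104829 0.1821224 ] [-9.63191517  0.3743561  21.79296767] [-0.03818199  1.60857482 -0.30249275] 0.6621504317360213 [ 2.430e-01 -2.000e-02  1.770e+00  1.000e-03  1.386e+00 -6.950e-01]
```

>>> {"method": "play_rows", "body": {
  "motion": [
    [1,[-0.001,0,0.0005],0.1],
    [1,[-0.0015,0,0.0005],0.2],
    [1,[-0.0015,0,0.0005],0.28],
    [1,[-0.0015,0,0.0005],0.34]
  ]
}}

```text
time: 7.4
tool_pos: [0.5407, 0.2104, 0.1821]
tool_rot: [0.57, -0.422, 0.566, 0.42]
contact_force: [-5.6, -0.1, 18.0]
gripper_width: 0.663
```

Run:
```python
from h import *
s=state();print(s['time'],s['tool_pos'],s['contact_force'],s['ft_torque'],s['gripper_width'],s['joint_pos'].round(3))
im,d=cams.grab_frame('wrist');save('wrist4.png',im,s=1.4)
```

```text
7.4 [0.54065019 0.21044135 0.18209267] [-5.57678731 -0.12678383 18.00013195] [-0.19363991  0.85666213 -0.24073984] 0.6634949951710042 [ 0.243 -0.023  1.773 -0.     1.385 -1.033]
```

View pics/wrist4.png

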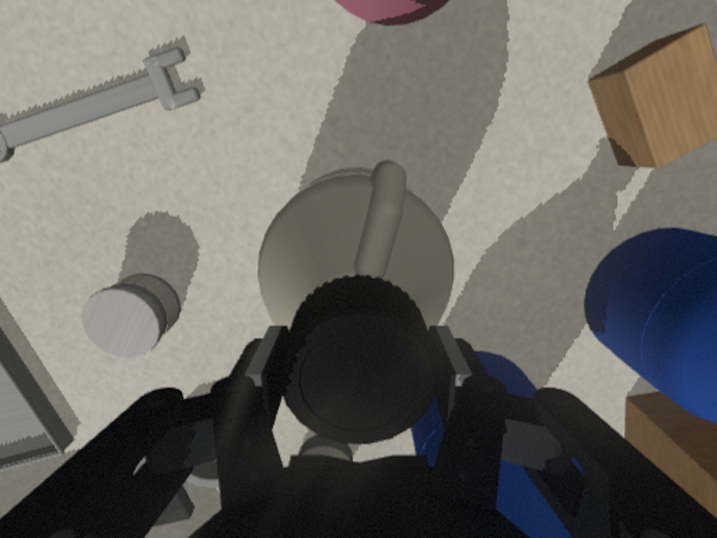

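>>> {"method": "play_rows", "body": {
  "motion": [
    [1,[0,0,0],0.05],
    [1,[0,0,0.002],0.05],
    [1,[0,0,0.004],0.05],
    [1,[0,0,0.006],0.05],
    [1,[0,0,0.009],0.05]
  ]
}}

```text
time: 7.95
tool_pos: [0.5397, 0.21, 0.1872]
tool_rot: [0.559, -0.435, 0.556, 0.434]
contact_force: [-0.7, -0.6, -1.1]
gripper_width: 0.66
```

>>> {"method": "play_rows", "body": {
  "motion": [
    [1,[0,0,0.002],0],
    [1,[0,0,0.004],0],
    [1,[0,0,0.005],0]
  ]
}}

```text
time: 8.25
tool_pos: [0.5383, 0.2095, 0.1893]
tool_rot: [0.558, -0.435, 0.558, 0.434]
contact_force: [3.6, -1.4, -3.4]
gripper_width: 0.66
```

Run:
```python
from h import *
s=state();print(s['time'],s['tool_pos'],s['contact_force'],s['ft_torque'],s['gripper_width'],s['joint_pos'].round(3))
im,d=cams.grab_frame('wrist');save('wrist5.png',im,s=1.4)
im,d=cams.grab_frame('scene');save('scene5.png',im,(180,60,400,240),3.3)
```

```text
8.25 [0.53826017 0.20947009 0.18933831] [ 3.61380393 -1.35949621 -3.40684582] [-0.11035683 -0.590602    0.00626096] 0.659812272114723 [ 2.430e-01 -3.000e-02  1.767e+00 -1.000e-03  1.405e+00 -1.081e+00]
```

View pics/scene5.png

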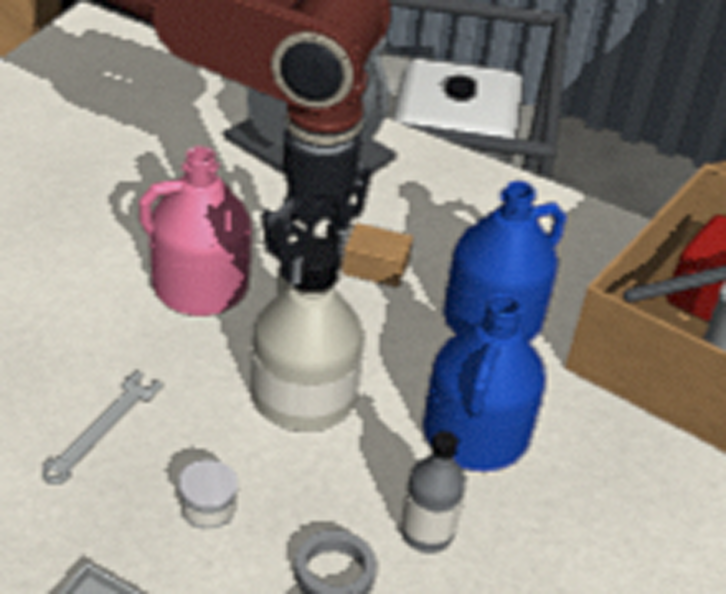

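>>> {"method": "play_rows", "body": {
  "motion": [
    [1,[0.001,0,0],0],
    [1,[0.002,0,0.001],0],
    [1,[0.003,0,0.002],0],
    [1,[0.003,0,0.003],0]
  ]
}}

```text
time: 8.75
tool_pos: [0.5408, 0.2099, 0.1932]
tool_rot: [0.557, -0.434, 0.558, 0.435]
contact_force: [-0.4, -0.2, -1.4]
gripper_width: 0.663
```

Run:
```python
from h import *
s=state();print(s['time'],s['tool_pos'],s['contact_force'],s['ft_torque'],s['gripper_width'],s['joint_pos'].round(3))
```

```text
8.75 [0.54081453 0.20986602 0.19318882] [-0.35666082 -0.22725331 -1.36883504] [-0.11535907  0.11868751  0.00860609] 0.6633462053592392 [ 0.242 -0.026  1.757  0.     1.412 -1.082]
```

It's coming off freely, with no pull left.

>>> {"method": "play_rows", "body": {
  "motion": [
    [1,[0,0,0.004],0],
    [1,[0,0,0.008],0],
    [1,[0,0,0.013],0],
    [1,[0,0,0.018],0],
    [1,[0,0,0.024],0]
  ]
}}

```text
time: 9.25
tool_pos: [0.5414, 0.21, 0.2181]
tool_rot: [0.558, -0.435, 0.557, 0.435]
contact_force: [0.4, -0.8, -0.8]
gripper_width: 0.66
```

Run:
```python
from h import *
s=state();print(s['time'],s['tool_pos'],s['contact_force'],s['ft_torque'],s['gripper_width'])
im,d=cams.grab_frame('scene');save('scene6.png',im,(180,60,400,240),3.3)
```

```text
9.25 [0.54137065 0.20998906 0.21810554] [ 0.40587529 -0.8458923  -0.84169373] [ 0.05434903 -0.02202973  0.00490599] 0.6597323787184115
```

View pics/scene6.png

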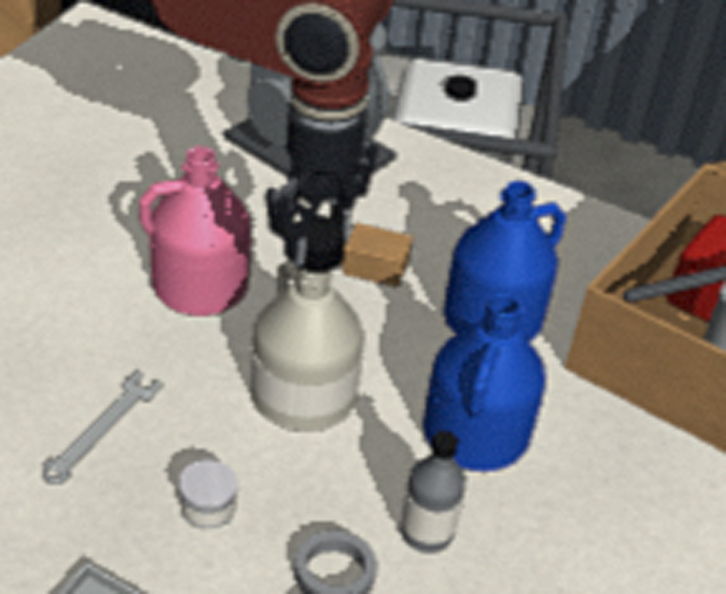

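The cap is off; the bare neck shows at (315,285) and the jug stands. Now I'll carry it to the tray.

>>> {"method": "play_rows", "body": {
  "motion": [
    [1,[0,0,0.02],0],
    [1,[0,0,0.045],0],
    [1,[0,0,0.07],0],
    [1,[0.002,-0.015,0.08],0],
    [1,[0.004,-0.04,0.08],0]
  ]
}}

```text
time: 9.8
tool_pos: [0.5462, 0.1698, 0.3]
tool_rot: [0.559, -0.436, 0.556, 0.434]
contact_force: [0.1, -0.6, 0.3]
gripper_width: 0.665
```

>>> {"method": "play_rows", "body": {
  "motion": [
    [1,[0.003,-0.035,0],0],
    [1,[0.006,-0.07,0],0],
    [1,[0.009,-0.11,0],0],
    [1,[0.012,-0.15,0],0],
    [1,[0.015,-0.19,0],0]
  ]
}}

```text
time: 10.3
tool_pos: [0.5597, -0.0226, 0.2967]
tool_rot: [0.558, -0.434, 0.558, 0.435]
contact_force: [1.0, -0.2, -0.6]
gripper_width: 0.664
```

>>> {"method": "play_rows", "body": {
  "motion": [
    [1,[0.003,-0.04,0],0],
    [1,[0.006,-0.08,0],0],
    [1,[0.009,-0.12,0],0],
    [1,[0.011,-0.16,0],0],
    [1,[0.012,-0.188,0],0]
  ]
}}

```text
time: 10.8
tool_pos: [0.5712, -0.2115, 0.2964]
tool_rot: [0.558, -0.434, 0.559, 0.434]
contact_force: [1.1, 0.2, -1.2]
gripper_width: 0.662
```

>>> {"method": "play_rows", "body": {
  "motion": [
    [1,[0,0,-0.02],0],
    [1,[0,0,-0.05],0],
    [1,[0,0,-0.08],0],
    [1,[0,0,-0.1],0],
    [1,[0,0,-0.11],0]
  ]
}}

```text
time: 11.3
tool_pos: [0.5702, -0.2083, 0.1837]
tool_rot: [0.557, -0.433, 0.559, 0.436]
contact_force: [-0.2, 0.5, -0.5]
gripper_width: 0.664
```

Run:
```python
from h import *
s=state();print(s['time'],s['tool_pos'],s['contact_force'],s['gripper_width'])
im,d=cams.grab_frame('scene');save('scene7.png',im,(120,130,340,320),3.1)
for t in ['cap','cap_top','tray','impeller']:
  print(t,[(np.round(r['at'],4),round(r['score'],2)) for r in nets.landmark_of('scene',t)[:3]])
im,d=cams.grab_frame('wrist');save('wrist7.png',im,s=1.4)
P=cloud('wrist',d); m=(P[...,2]>.01)&(P[...,2]<.03)&(abs(P[...,1]+.25)<.13)&(abs(P[...,0]-.573)<.11)
print(P[m].min(0),P[m].max(0))
for t in ['cap','cap_top','tray','impeller']:
  print(t,[(np.round(r['at'],4),round(r['score'],2)) for r in nets.landmark_of('wrist',t)[:3]])
```

```text
11.3 [ 0.57017613 -0.20826894  0.18371652] [-0.17959915  0.54679799 -0.5270419 ] 0.6639861553388311
cap [(array([ 0.5717, -0.2078,  0.1743]), 0.75)]
cap_top [(array([ 0.5719, -0.2103,  0.2156]), 0.63)]
tray [(array([ 0.5728, -0.2454, -0.0016]), 0.84), (array([7.06e-01, 9.70e-03, 4.00e-04]), 0.52)]
impeller [(array([ 0.5964, -0.3111,  0.0013]), 0.76)]
[ 0.48990732 -0.35841954  0.01000126] [ 0.66367553 -0.13410951  0.02996759]
cap [(array([ 0.5733, -0.2088,  0.1836]), 0.9), (array([ 0.5728, -0.2125,  0.2141]), 0.69)]
cap_top [(array([ 0.5732, -0.2084,  0.2153]), 0.83), (array([ 0.5791, -0.2438, -0.0026]), 0.64)]
tray [(array([ 0.5793, -0.2453,  0.0016]), 0.66)]
impeller [(array([ 0.5944, -0.3041,  0.0022]), 0.97)]
```

View pics/scene7.png

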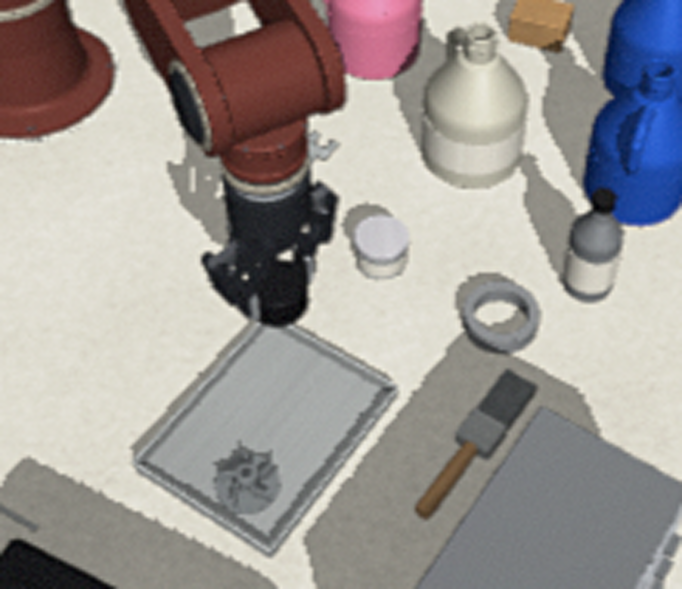

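View pics/wrist7.png

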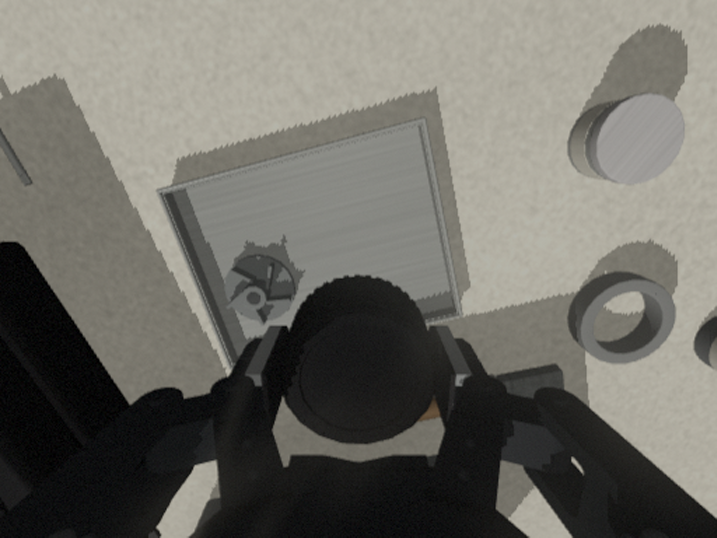

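The bare jug is upright at (475,110), and the cap is held level over the tray's empty end. Descending.

>>> {"method": "play_rows", "body": {
  "motion": [
    [1,[0,0,-0.04],0],
    [1,[0,0,-0.08],0],
    [1,[0,0,-0.11],0],
    [1,[0,0,-0.135],0],
    [1,[0,0,-0.15],0]
  ]
}}

```text
time: 12.3
tool_pos: [0.5711, -0.2075, 0.035]
tool_rot: [0.557, -0.434, 0.558, 0.436]
contact_force: [-0.1, 0.2, -0.9]
gripper_width: 0.662
```

>>> {"method": "play_rows", "body": {
  "motion": [
    [1,[0,0,-0.006],0],
    [1,[0,0,-0.011],0],
    [1,[0,0,-0.015],0],
    [1,[0,0,-0.017],0],
    [1,[0,0,-0.018],0]
  ]
}}

```text
time: 12.8
tool_pos: [0.5727, -0.2084, 0.0201]
tool_rot: [0.558, -0.435, 0.558, 0.434]
contact_force: [-0.1, 0.2, -0.1]
gripper_width: 0.664
```

>>> {"method": "play_rows", "body": {
  "motion": [
    [1,[0,0,0],0],
    [1,[0,0,0],0]
  ]
}}

```text
time: 13.0
tool_pos: [0.5725, -0.2082, 0.0197]
tool_rot: [0.558, -0.435, 0.558, 0.434]
contact_force: [-0.5, -0.2, -0.4]
gripper_width: 0.659
```

>>> {"method": "play_rows", "body": {
  "motion": [
    [1,[0,0,-0.002],0],
    [1,[0,0,-0.004],0],
    [1,[0,0,-0.006],0],
    [1,[0,0,-0.008],0],
    [1,[0,0,-0.008],0]
  ]
}}

```text
time: 13.5
tool_pos: [0.5718, -0.2079, 0.0107]
tool_rot: [0.558, -0.434, 0.558, 0.435]
contact_force: [0.3, 0.6, -0.7]
gripper_width: 0.661
```

>>> {"method": "play_rows", "body": {
  "motion": [
    [1,[0,0,-0.0005],0],
    [1,[0,0,-0.001],0],
    [1,[0,0,-0.0015],0],
    [1,[0,0,-0.0015],0]
  ]
}}

```text
time: 13.9
tool_pos: [0.5722, -0.2081, 0.0098]
tool_rot: [0.558, -0.435, 0.558, 0.435]
contact_force: [0.3, 0.2, -1.5]
gripper_width: 0.66
```

>>> {"method": "play_rows", "body": {
  "motion": [
    [1,[0,0,-0.0005],0],
    [1,[0,0,-0.001],0],
    [1,[0,0,-0.0015],0],
    [1,[0,0,-0.0015],0]
  ]
}}

```text
time: 14.3
tool_pos: [0.5723, -0.2082, 0.0092]
tool_rot: [0.558, -0.435, 0.558, 0.435]
contact_force: [-3.3, 1.4, 4.3]
gripper_width: 0.663
```

Contact with the floor (4 N up). Releasing and retreating.

>>> {"method": "play_rows", "body": {
  "motion": [
    [-0.4,[0,0,0],0],
    [-0.5,[0,0,0],0],
    [-0.7,[0,0,0],0],
    [-0.8,[0,0,0],0],
    [-0.8,[0,0,0],0]
  ]
}}

```text
time: 14.8
tool_pos: [0.5721, -0.2081, 0.0082]
tool_rot: [0.558, -0.435, 0.558, 0.435]
contact_force: [0.9, -0.2, 0.7]
gripper_width: 0.902
```

Run:
```python
from h import *
s=state();print(s['time'],s['tool_pos'],s['contact_force'],s['gripper_width'])
im,d=cams.grab_frame('wrist');save('wrist8.png',im,s=1.4)
```

```text
14.8 [ 0.57213975 -0.20811045  0.00816273] [ 0.87962676 -0.22818151  0.69138259] 0.9023962349166371
```

View pics/wrist8.png

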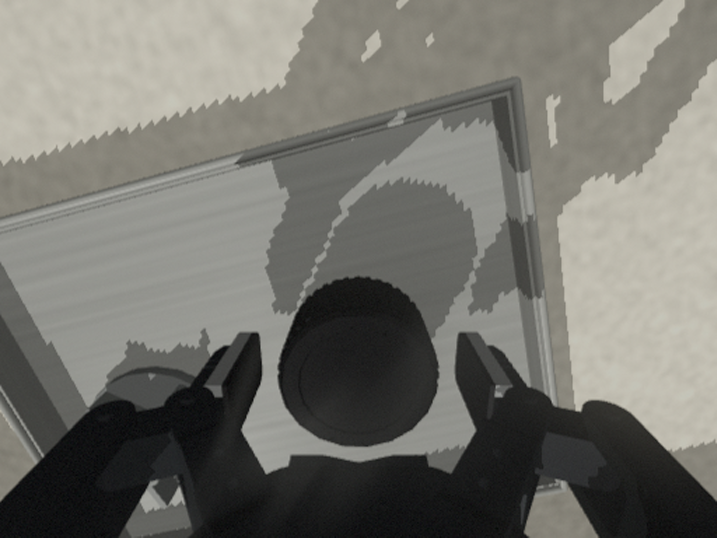

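The cap sits level at (360,370), with a gap to both pads.

>>> {"method": "play_rows", "body": {
  "motion": [
    [-0.8,[0,0,0.01],0],
    [-0.8,[0,0,0.03],0],
    [-0.8,[0,0,0.06],0],
    [-0.8,[0,0,0.1],0],
    [-0.8,[0,0,0.14],0]
  ]
}}

```text
time: 15.35
tool_pos: [0.5718, -0.208, 0.15]
tool_rot: [0.558, -0.435, 0.558, 0.435]
contact_force: [0.0, -0.0, -0.9]
gripper_width: 0.899
```

>>> {"method": "play_rows", "body": {
  "motion": [
    [-0.8,[-0.02,0,0.04],0],
    [-0.8,[-0.05,0,0.08],0],
    [-0.8,[-0.08,0,0.1],0],
    [-0.8,[-0.08,0,0.1],0],
    [-0.8,[-0.08,0,0.1],0]
  ]
}}

```text
time: 15.85
tool_pos: [0.4923, -0.2083, 0.2495]
tool_rot: [0.558, -0.435, 0.557, 0.434]
contact_force: [0.1, -0.4, 0.6]
gripper_width: 0.901
```

Run:
```python
from h import *
s=state();print(s['time'],s['tool_pos'],s['contact_force'],s['gripper_width'])
for c in ['scene','wrist','top']:
  im,d=cams.grab_frame(c)
  save(c+'9.png',im,s=1.4)
  P=cloud(c,d)
  m=(np.hypot(P[...,0]-.572,P[...,1]+.208)<.04)&(P[...,2]>.028)&(P[...,2]<.05); Q=P[m]
  if len(Q)>10: print(c,len(Q),np.median(Q,0), np.linalg.lstsq(np.c_[Q[:,:2]-Q[:,:2].mean(0),np.ones(len(Q))],Q[:,2],rcond=None)[0])
  for t in ['cap','cap_top','tray','impeller','jug','grease_tin']:
    print(c,t,[(np.round(r['at'],3).tolist(),round(r['score'],2)) for r in nets.landmark_of(c,t)[:4]])
```

```text
15.85 [ 0.49229466 -0.20827055  0.24953947] [ 0.07948845 -0.41953019  0.56532629] 0.9006936284089
scene 229 [ 0.57777043 -0.20990077  0.03445763] [-0.00743927  0.02585958  0.03460665]
scene cap [([0.575, -0.208, 0.001], 0.64)]
scene cap_top [([0.574, -0.211, 0.038], 0.71), ([0.573, -0.205, 0.002], 0.22)]
scene tray [([0.574, -0.25, -0.0], 0.67)]
scene impeller [([0.596, -0.313, 0.004], 0.68)]
scene jug [([0.334, 0.294, 0.001], 0.93), ([0.541, 0.201, 0.001], 0.77), ([0.665, 0.451, 0.003], 0.71), ([0.738, 0.269, 0.005], 0.65)]
scene grease_tin [([0.543, 0.006, -0.003], 0.66)]
wrist 1209 [ 0.57215956 -0.20854312  0.03581935] [0.026266   0.00132784 0.03558585]
wrist cap [([0.573, -0.21, 0.006], 0.63), ([0.361, -0.47, 0.0], 0.17)]
wrist cap_top [([0.568, -0.209, 0.04], 0.94)]
wrist tray [([0.576, -0.245, 0.003], 0.77), ([0.449, 0.001, 0.003], 0.67)]
wrist impeller [([0.595, -0.306, 0.006], 0.97)]
wrist jug []
wrist grease_tin [([0.544, 0.011, 0.0], 0.73), ([0.577, -0.243, -0.001], 0.42), ([0.703, 0.009, -0.001], 0.21)]
top 30 [ 0.58217766 -0.19383908  0.03914535] [-0.01052951 -0.31480345  0.03907119]
top cap [([0.542, 0.209, -0.007], 0.46), ([0.578, -0.212, 0.003], 0.41), ([0.381, 0.036, 0.001], 0.38)]
top cap_top [([0.573, -0.207, 0.039], 0.56), ([0.574, -0.247, 0.005], 0.51)]
top tray [([0.577, -0.246, 0.001], 0.92)]
top impeller []
top jug [([0.543, 0.209, -0.005], 0.93), ([0.337, 0.298, 0.0], 0.85), ([0.666, 0.453, -0.001], 0.63), ([0.734, 0.269, 0.0], 0.57)]
top grease_tin [([0.543, 0.006, -0.002], 0.75)]
```

View pics/scene9.png

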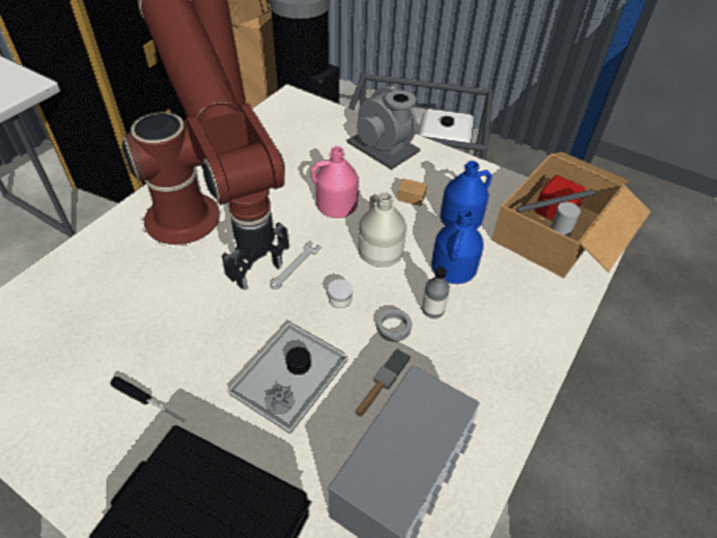

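The cap stands flat in the tray at (298,360), and its top is at 0.036–0.039 m with almost no tilt. The jug is upright at (383,232), where it started, and nothing else has moved. Handing in.

```bash
python3 -c "
from plant import workorder;print(workorder.job_done())"
```

```text
the job is handed in; nothing more can be done
None
```

I opened the jug, set the cap flat and top side up on the tray floor beside the impeller, let go, and handed the job in after about 16 s of the 64 s allowed. No verdict is reported back.

- **Opening:** I gripped the black cap on the pale jug and pressed with up to about 22 N (the neck buckles above 35 N). The teeth dropped in early in the turn. I then turned the cap about 65° anticlockwise and lifted it off; the jug stayed standing.
- **Cap:** it stands at about (0.573, -0.209), roughly 37 mm towards the empty end from the tray's middle. A plane fitted to the wrist and scene depth over its top gave a tilt of at most about 0.03 rad.
- **Jug:** it stands upright within a few mm of where it started.
- **Other things:** the grease tin and impeller read within about 6 mm of their first positions, close to the networks' own error. The rest I checked only by eye in the last scene picture, and they looked unmoved.
- **Readings that disagreed:** the top camera saw only about 30 depth points on the cap, too few for a usable tilt. It also gave a false "cap" (0.46) at the jug, rated above the true one (0.41), and missed the impeller. I relied on the wrist and scene cameras, which agreed with each other and with the picture.

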